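# Open the pond-pump box and switch it on

## Robot

A 6-joint arm with a two-finger parallel gripper is mounted at the origin on the work surface. World frame = base frame: x ahead of the robot, y to its left, z up, the work surface at z = 0. Lengths are in m, angles in rad, forces in N, time in s.
With the tool pointing down it reaches from about 0.35 to 0.975 m from the base axis. Payload 4.9 kg.
Tool frame: the origin (TCP) lies at the very end of the fingers, on their centre line; the grasp point (between the pads) lies manip.grip_point_offset behind it (manip.grip_point_offset is the distance from the TCP to the grasp point, in m); z points along the fingers, y is the line along which they close (so a half turn about z gives the same grasp; the last joint's range is limited). The gripper opens to 85 mm and grips with 20 to 120 N. Pads are 22 mm wide; open, the fingers measure 114 mm over their backs; the gripper's body (76 mm by 85 mm) begins 54 mm behind the grasp point. The pads swing forward as they close: fully open they stand 13 mm farther back than shut.
Start: joints at [-1.26, 0.053, 1.613, -0, 1.476, -0.119], TCP at [0.26, -0.568, 0.231] pointing down, gripper open.
Joint ranges: [-3.01, 3.01], [-1.01, 2.22], [0.06, 2.58], [-1.02, 4.17], [0.09, 2.62], [-3.14, 3.14]. Speed limits (rad/s): [2.57, 2.57, 3.14, 3.14, 3.14, 3.14].

## Interface

Orientations are given as a unit quaternion [w, x, y, z].
In Python, from plant import manip gives the robot as it stands.
- The arm moves only by the shell command python3 -m crank 'ROWS' [OPENING]. ROWS is JSON, a list of rows, each an object of numbers: "x", "y", "z": the shift along the tool's x, y, z in cm; "turn": the turn about the tool's z in rad. In form: [{"x": .., "y": .., "z": .., "turn": ..}, ...]. A call has 1 to 5 rows; each row shifts and turns the commanded pose from where the row before left it, along the tool's axes as they then stand; what a row does not reach is not made up. A row lasts 1/10 s, in which the tool goes at most 50 mm and 8.59 degrees, less where a joint would pass 70% of its speed; a pose out of reach is approached as far as the arm can. A call with a gripper value outside its range is refused whole. OPENING is the opening in per cent of the stroke, from 0 (shut) to 100 (fully open), set as the call begins (- or left out, the last holds). The fingers move at their own pace and stop on an object; the grip force is fixed at half the most. Time passes only in rows, so rows that do not move let the fingers close. It gives the time, the measured TCP pose, the force, the opening and the grip force at its end, in the units of the state.
- manip.state(): the state, without advancing time (a new reading comes with each control period).
- manip.grab_frame(name): name is "scene" or "top"; returns (picture, depth): 420x560x3 uint8, red, green, blue; 420x560 float32, m along the optical axis (not along the pixel's ray), 0 where there is no reading.
- manip.camera_model(name): a dict with "mtx" (3x3 intrinsics, pixels), "world_to_cam" (4x4, takes a point from world to camera coordinates). Camera axes: x right, y down, z forward; pixel columns grow to the right and rows downward; lengths in m; the calibration is good to about 2 mm. A picture is of the moment at which its call begins. camera_model takes no time and is no camera call.
- manip.job_done(): hands the job in; it is judged then, once.
The state is a dict: "time": time; "joint_pos": joint angles; "joint_vel": joint speeds; "joint_efforts": joint torques, N m; "tool_pos": TCP position; "tool_rot": TCP orientation; "contact_force": force on the tool from outside, world axes, zero at the start; "ft_torque": the same for the moment, N m; "gripper_width": opening from 0.0 (shut) to 1.0 (fully open); "grasp_force": force on a finger pad.
Only numpy, scipy, OpenCV 4.12 (cv2) and the standard library are available. Lean on these libraries where they do the work, as an engineer would, in place of code of your own. Each camera call takes 0.05 s, during which the arm holds its last target. There are 200 camera calls.

## Task

Turn both yellow wing fasteners on the white panel of the blue pump box a quarter turn clockwise, until each stops with its black mark at the green bar, then lift the panel by its dark bar handle and swing it fully open, to upright or a little past, so that it stays there by itself. Then push the red-knobbed lever inside the box all the way over to its other side. Leave the air pump, the bowl and the soap bottle where they are.

Things in the scene. Friction and masses are not known exactly. Their poses are not given: they have to be found in the camera images.
- pump_box: Fixed blue open-topped box, 300 x 190 x 100 mm high, walls and floor 6 mm. Origin: centre of its underside on the counter; x along its 300 mm side, away from the robot at yaw 0; y to the hinge side. Inside: the lever, a black block (80 x 70 mm, to 72 mm above the counter) centred at x +100, y +40 mm, and two keepers, 15 mm out from the -y wall at x -90 and +90, 88 to 94 mm up.
- panel (a joint): White panel, 300 x 190 x 8 mm, 0.4 kg, top face 108.5 mm above the counter when closed. 0 closed and level, grows as its -y edge rises, 1.57 upright, 1.75 stop (leaning back, stays there). Hinge friction 0.2 N m; let go below about 1.2 rad it may fall shut. Held shut until both fasteners are turned beyond about 1.2 rad.
- panel_hinge (a point): Point on the hinge line of the panel, middle of its length: box x 0, y +95 mm, 100.5 mm above the counter. The hinge line runs along box x; it does not move.
- panel_handle (a point): Middle of the handle's dark round bar: 12 mm thick, 90 mm long along box x between two posts, axis 42 mm above the panel's top face, 30 mm in from its free (-y) edge; 160 mm from the hinge line and 50 mm above it when closed. Round, so it can turn between fingers that keep pointing down while the panel swings.
- wing_near (a joint): Angle of the fastener nearer the robot: 0 locked (wing across the free edge, black mark to the red bar at -y), grows clockwise seen from above the panel to the stop at 1.57 unlocked (wing along the edge, black mark to the green bar at box -x). Friction 0.08 N m. Starts near 0.
- wing_near_grip (a point): Grip point on the axis of the nearer yellow wing, 28 mm above the panel's top face. The wing is a bar 56 mm long, 14 mm thick, from 5 to 41 mm above the panel's face, over a hub of 26 mm diameter and 5 mm high. Box x -90, y -60 mm. Its own y axis lies along the wing; the black mark is at the -y end.
- wing_far (a joint): Angle of the farther fastener, same as wing_near: 0 locked, clockwise to 1.57 unlocked.
- wing_far_grip (a point): Grip point of the farther yellow wing, same shape and height as the nearer one. Box x +90, y -60 mm.
- isolator_base: Fixed grey block 70 x 50 x 25 mm high on the floor of the box (its origin, centre of its underside, is 6 mm above the counter); carries the lever on a pivot along its y axis 22 mm above its origin. The lever swings along its x axis, which points roughly along box x (its direction varies by up to 0.3 rad).
- isolator (a joint): Angle of the lever: 0 leaning to the block's -x side (towards the robot, off), 1.0 stop leaning to its +x side (away from the robot, on). Stays where it is left; friction 0.06 N m. Starts near 0.
- isolator_tip (a point): Centre of the red ball, 26 mm in diameter, at the lever's end, 55 mm from the pivot; about 76 mm above the counter at either end of its swing, 83 mm in the middle. It lies under the panel until that is opened.
- air_pump: Loose small white and blue pump, 120 x 75 x 60 mm high, standing to the -y side of the box. Bystander. Origin at the centre of its underside.
- bowl: Loose white bowl, 120 mm across, 50 mm high, to the -y side of the box. Bystander. Origin at the centre of its underside.
- soap: Loose green bottle, 60 mm across, 160 mm high, to the +y side of the box. Bystander. Origin at the centre of its underside.

How it is judged:
On the way, in this order (a step that is already met when the one before it is completed fails the run):
1. both wing fasteners turned to unlocked, the panel still closed (value of joint each of wing_near, wing_far above 1.25 rad and value of joint panel below 0.1 rad), for 0.1 s.
2. the panel swung open to about upright or beyond (value of joint panel above 1.35 rad), for 0.1 s.
3. the lever thrown to its far side (value of joint isolator above 0.8 rad), for 0.1 s.
At the end, for the whole second after the job is handed in: Both fasteners are within about 0.3 rad of their unlocked stop (joint above 1.25), the panel stands open and still by itself (joint above 1.35) and the lever is at its far side (joint above 0.8) (value of joint each of wing_near, wing_far above 1.25 rad and value of joint panel above 1.35 rad and velocity of joint panel between -0.05 and 0.05 rad/s and value of joint isolator above 0.8 rad); the robot touches nothing.
It fails at once if the air pump, the bowl or the soap bottle moved more than 40 mm (distance of any of air_pump, bowl, soap from where it was at the start of the episode above 0.04 m).
It also fails if it takes over 72 s, if anything falls off the work surface, if the arm or the gripper's body presses on something with over 40 N, if the wrist force passes 120 N, or if a joint passes its speed limit or range.

## Working session

There is one attempt and no reset: what is moved stays moved. The work goes in short steps, Python scripts to look and compute and a shell command to move; the robot and the scene stay as the last step left them, time stands still between calls to the robot, and variables do not carry over. Pictures are saved under pics/ and viewed, at most 10 in all, crops included, and the job is handed in when it is done.

```bash
ls; mkdir -p pics
cat > h.py <<'E'
import numpy as np, cv2
from plant import manip
from scipy.spatial.transform import Rotation as R
def grab(n,f=None):
    p,d=manip.grab_frame(n); 
    if f: cv2.imwrite('pics/'+f,p[:,:,::-1])
    return p,d
def ray(n,uv,z):
    c=manip.camera_model(n);K=np.array(c['mtx']);T=np.array(c['world_to_cam'])
    r=T[:3,:3].T@np.linalg.inv(K)@np.array([uv[0],uv[1],1.]); o=-T[:3,:3].T@T[:3,3]
    return o+r*(z-o[2])/r[2]
def cloud(n,d):
    c=manip.camera_model(n);K=np.array(c['mtx']);T=np.array(c['world_to_cam'])
    v,u=np.mgrid[:d.shape[0],:d.shape[1]]
    P=np.stack([(u-K[0,2])/K[0,0]*d,(v-K[1,2])/K[1,1]*d,d],-1)
    return (P-T[:3,3])@T[:3,:3]
def tool():
    s=manip.state();q=s['tool_rot'];return np.array(s['tool_pos']),R.from_quat([q[1],q[2],q[3],q[0]]).as_matrix(),s
E
python3 - <<'E'
from h import *
for n in('scene','top'):
    grab(n,n+'0.png'); c=manip.camera_model(n);print(n,np.round(c['world_to_cam'],3))
p,r,s=tool();print(p,r.round(3),s,manip.grip_point_offset)
E
```

```text
pics
scene [[-0.856  0.517 -0.017  0.452]
 [ 0.404  0.649 -0.645 -0.197]
 [-0.322 -0.559 -0.764  1.408]
 [ 0.     0.     0.     1.   ]]
top [[-1.000e-03 -1.000e+00  4.000e-03  6.700e-02]
 [-9.880e-01  1.000e-03 -1.550e-01  5.800e-01]
 [ 1.550e-01 -5.000e-03 -9.880e-01  1.042e+00]
 [ 0.000e+00  0.000e+00  0.000e+00  1.000e+00]]
[ 0.26027981 -0.56761384  0.23017857] [[ 0.909  0.417 -0.001]
 [ 0.417 -0.909  0.002]
 [ 0.    -0.002 -1.   ]] {'time': 0.1, 'joint_pos': array([-1.25996613e+00,  5.33160874e-02,  1.61414286e+00,  1.07143810e-05,
        1.47599321e+00, -1.18988148e-01]), 'joint_vel': array([ 0.00179201, -0.0038274 , -0.00358687,  0.00201038,  0.00026242,
        0.00083787]), 'joint_efforts': array([ 1.32364668e-03, -3.94902921e+01, -3.71361566e+01, -7.00426810e-06,
        3.96075440e-03, -1.16228657e-05]), 'tool_pos': array([ 0.26027981, -0.56761384,  0.23017857]), 'tool_rot': array([-9.25984311e-04,  9.76995455e-01,  2.13258100e-01, -8.37374946e-05]), 'contact_force': array([ 0.03208235,  0.07496473, -0.47845751]), 'ft_torque': array([-0.01203415,  0.01938427,  0.00479631]), 'grasp_force': 0.0, 'gripper_width': 1.0003388225438494} 0.0187
```

View pics/top0.png

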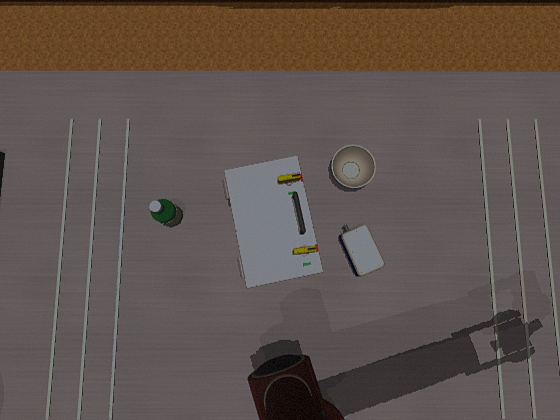

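View pics/scene0.png

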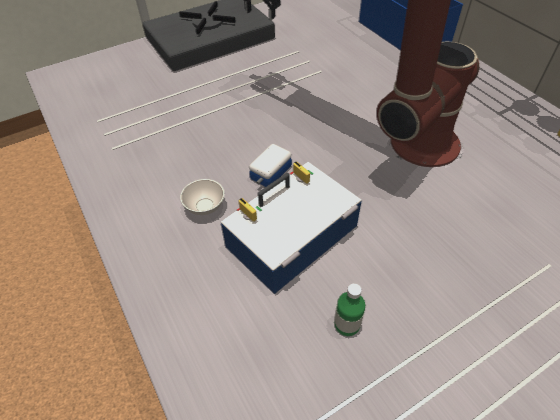

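The top view shows the white panel with corners at about (225,170), (298,156), (322,272), (247,287). The yellow wings are at (289,179) and (305,250), the handle at (299,213), the bowl at (353,167), the pump at (361,250), and the soap at (163,210). The scene view confirms the layout.

Run:
```python
from h import *
p,d=grab('top'); C=cloud('top',d)
hsv=cv2.cvtColor(p,cv2.COLOR_RGB2HSV)
m=(abs(C[...,2]-.1085)<.008)&(C[...,0]>.3)&(abs(C[...,1])<.4)
m=m.astype(np.uint8); n,l,st,ce=cv2.connectedComponentsWithStats(m); k=1+np.argmax(st[1:,4])
c=cv2.findContours((l==k).astype(np.uint8),0,2)[0][0]
P=np.array([ray('top',q[0],.1085)[:2] for q in c],np.float32)
r=cv2.minAreaRect(P*1000);print('rect',r,cv2.boxPoints(r).round(0).tolist())
y=cv2.inRange(hsv,(20,120,80),(35,255,255)); n,l,st,ce=cv2.connectedComponentsWithStats(y)
for i in range(1,n):
  if st[i,4]>15:
    print('yel',ce[i].round(1),st[i,4],ray('top',ce[i],.1495).round(4), C[l==i][:,2].max().round(3))
    uv=np.argwhere(l==i)[:,::-1]; b=cv2.minAreaRect(np.array([ray('top',q,.1495)[:2] for q in uv],np.float32)*1000);print(b)
# handle: dark pts at height ~0.15
hm=(abs(C[...,2]-.153)<.01)&(hsv[...,2]<70)&(C[...,0]>.4)&(abs(C[...,1])<.3)
uv=np.argwhere(hm)[:,::-1];print(len(uv)); Q=np.array([ray('top',q,.1565)[:2] for q in uv],np.float32)*1000;print(Q.mean(0),cv2.minAreaRect(Q))
```

```text
rect ((542.5213623046875, 91.42881774902344), (298.46295166015625, 197.85328674316406), 11.675100326538086) [[376.0, 158.0], [416.0, -36.0], [709.0, 25.0], [669.0, 219.0]]
yel [287.7 176.7] 98 [0.6431 0.0495 0.1495] 1.119
((643.8296508789062, 46.7519416809082), (12.986494064331055, 53.5324821472168), 9.657126426696777)
yel [303.4 249.6] 110 [0.4678 0.0133 0.1495] 0.153
((468.34014892578125, 10.607202529907227), (13.03166389465332, 54.15668487548828), 7.020214080810547)
260
[558.4244    24.114668] ((552.4917602539062, 29.321962356567383), (188.17735290527344, 53.047115325927734), 11.478696823120117)
```

```bash
cat >> h.py <<'E'
yaw=0.204; c=np.array([.5435,.0875]); ex=np.array([np.cos(yaw),np.sin(yaw)]); ey=np.array([-ex[1],ex[0]])
def bx(x,y): return c+x*ex+y*ey
def to(x,y,z,ang=None):
    "print tool-axis shift (cm) to box x,y (m), world z; turn so tool-x gets to box yaw+ang"
    p,r,s=tool(); t=np.append(bx(x,y),z)
    a=np.arctan2(r[1,0],r[0,0]); d=(r.T@(t-p)*100).round(2)
    dl=p[:2]-c; print('box pos',(dl@ex).round(4),(dl@ey).round(4),p[2].round(4),'ang-box',round(a-yaw,3),'shift cm',d,'turn',None if ang is None else round(a-yaw-ang,3),'t',round(s['time'],2),'F',s['contact_force'].round(1),'w',round(s['gripper_width'],3),'gf',round(s['grasp_force'],1),'j',s['joint_pos'].round(2))
E
python3 -m crank '[{"turn":-0.149},{"turn":-0.149},{"turn":-0.149},{"turn":-0.149},{"turn":-0.149}]' 40
python3 -m crank '[{"turn":-0.149},{"turn":-0.149},{"turn":-0.149},{"turn":-0.1},{}]'
python3 -c "from h import *
to(-.09,-.06,.23,1.53)"
```

```text
box pos -0.4101 -0.5842 0.2303 ang-box 0.226 shift cm [ 42.93 -43.92   0.11] turn -1.304 t 0.15 F [-0.3  0.7 -0.4] w 1.0 gf 0.0 j [-1.26  0.05  1.61 -0.    1.48 -0.12]schema error: expected keys x, y, z, turn
schema error: expected keys x, y, z, turn
```

```bash
python3 -m crank '[{"x":0,"y":0,"z":0,"turn":-0.149},{"x":0,"y":0,"z":0,"turn":-0.149},{"x":0,"y":0,"z":0,"turn":-0.149},{"x":0,"y":0,"z":0,"turn":-0.149},{"x":0,"y":0,"z":0,"turn":-0.149}]' 40
python3 -m crank '[{"x":0,"y":0,"z":0,"turn":-0.149},{"x":0,"y":0,"z":0,"turn":-0.149},{"x":0,"y":0,"z":0,"turn":-0.149},{"x":0,"y":0,"z":0,"turn":-0.11},{"x":0,"y":0,"z":0,"turn":0}]'
python3 -c "from h import *
to(-.09,-.06,.23,1.53)"
```

```text
time: 0.65
tool_pos: [0.2603, -0.5679, 0.2308]
tool_rot: [-0.0, 0.831, 0.557, 0.0]
contact_force: [-0.1, 0.3, -0.7]
gripper_width: 0.405
grasp_force: 0.0
time: 1.15
tool_pos: [0.2603, -0.5679, 0.2308]
tool_rot: [-0.0, 0.648, 0.762, 0.0]
contact_force: [-0.2, 0.1, -0.4]
gripper_width: 0.402
grasp_force: 0.0
box pos -0.4101 -0.5845 0.2308 ang-box 1.528 shift cm [53.78 29.71  0.12] turn -0.002 t 1.15 F [-0.2  0.1 -0.4] w 0.402 gf 0.0 j [-1.26  0.05  1.61  0.    1.48 -1.42]
```

```bash
for i in 1 2 3; do :; done
python3 -m crank '[{"x":3.6,"y":2,"z":0,"turn":0},{"x":3.6,"y":2,"z":0,"turn":0},{"x":3.6,"y":2,"z":0,"turn":0},{"x":3.6,"y":2,"z":0,"turn":0},{"x":3.6,"y":2,"z":0,"turn":0}]' >/dev/null
python3 -m crank '[{"x":3.6,"y":2,"z":0,"turn":0},{"x":3.6,"y":2,"z":0,"turn":0},{"x":3.6,"y":2,"z":0,"turn":0},{"x":3.6,"y":2,"z":0,"turn":0},{"x":3.6,"y":2,"z":0,"turn":0}]' >/dev/null
python3 -m crank '[{"x":3.6,"y":2,"z":0,"turn":0},{"x":3.6,"y":2,"z":0,"turn":0},{"x":3.6,"y":2,"z":0,"turn":0},{"x":3.0,"y":1.7,"z":0,"turn":0},{"x":0,"y":0,"z":0,"turn":0}]'
python3 -c "from h import *
to(-.09,-.06,.12,1.53)"
```

```text
time: 2.65
tool_pos: [0.4545, -0.029, 0.2312]
tool_rot: [-0.0, 0.647, 0.763, 0.0]
contact_force: [-0.3, -0.3, -0.5]
gripper_width: 0.4
grasp_force: 0.0
box pos -0.1107 -0.096 0.2312 ang-box 1.531 shift cm [ 3.67  1.92 11.13] turn 0.001 t 2.65 F [-0.3 -0.3 -0.5] w 0.4 gf 0.0 j [-0.23 -0.37  1.99  0.    1.52 -0.39]
```

```bash
python3 -m crank '[{"x":1.85,"y":0.95,"z":0,"turn":0},{"x":1.85,"y":0.95,"z":0,"turn":0},{"x":0,"y":0,"z":3,"turn":0},{"x":0,"y":0,"z":2.5,"turn":0},{"x":0,"y":0,"z":0,"turn":0}]'
python3 -c "from h import *
to(-.09,-.06,.12,1.53)
p,_=grab('scene'); a=cv2.resize(p[110:250,170:370],None,fx=4,fy=4,interpolation=2); cv2.imwrite('pics/s1.png',a[:,:,::-1])
"
```

```text
time: 3.15
tool_pos: [0.464, 0.0073, 0.1721]
tool_rot: [-0.003, 0.649, 0.761, -0.002]
contact_force: [-0.7, 1.0, -0.1]
gripper_width: 0.397
grasp_force: 0.0
box pos -0.0941 -0.0625 0.1721 ang-box 1.526 shift cm [0.25 0.44 5.21] turn -0.004 t 3.15 F [-0.7  1.  -0.1] w 0.397 gf 0.0 j [-0.14 -0.3   2.03 -0.    1.42 -0.3 ]
```

View pics/s1.png

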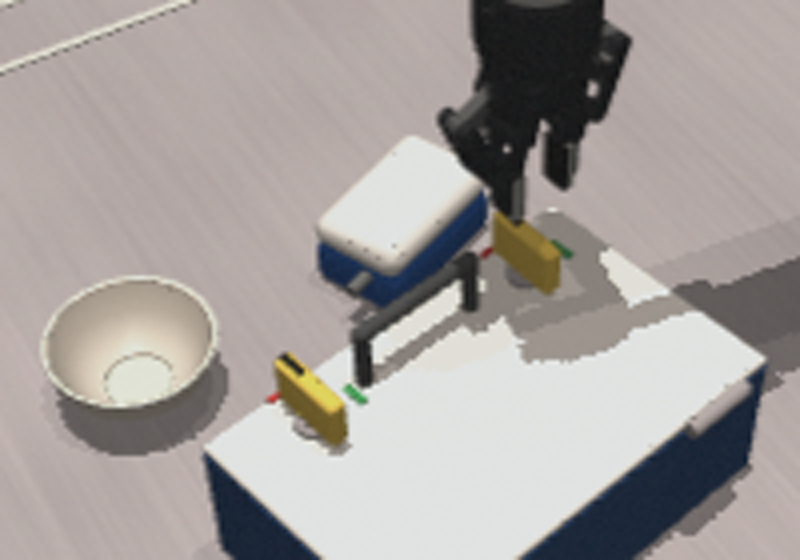

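The fingers sit just above the near wing (crop ~(525,250)), straddling along box x. I'll correct by 4 mm and descend.

```bash
python3 -m crank '[{"x":0.25,"y":0.4,"z":0,"turn":0},{"x":0,"y":0,"z":1,"turn":0},{"x":0,"y":0,"z":1,"turn":0},{"x":0,"y":0,"z":1,"turn":0},{"x":0,"y":0,"z":0,"turn":0}]'
python3 -c "from h import *
to(-.09,-.06,.12,1.53)"
python3 -m crank '[{"x":0,"y":0,"z":1,"turn":0},{"x":0,"y":0,"z":1.0,"turn":0},{"x":0,"y":0,"z":0,"turn":0},{"x":0,"y":0,"z":0,"turn":0}]'
python3 -c "from h import *
to(-.09,-.06,.12,1.53)"
```

```text
time: 3.7
tool_pos: [0.469, 0.0106, 0.144]
tool_rot: [-0.002, 0.648, 0.762, -0.001]
contact_force: [-0.3, 0.8, 0.2]
gripper_width: 0.399
grasp_force: 0.0
box pos -0.0885 -0.0602 0.144 ang-box 1.528 shift cm [ 0.01 -0.14  2.4 ] turn -0.002 t 3.7 F [-0.3  0.8  0.2] w 0.399 gf 0.0 j [-0.14 -0.26  2.05 -0.    1.35 -0.3 ]
time: 4.1
tool_pos: [0.4701, 0.0105, 0.1258]
tool_rot: [-0.0, 0.648, 0.762, -0.0]
contact_force: [0.7, 0.1, 0.7]
gripper_width: 0.399
grasp_force: 0.0
box pos -0.0875 -0.0605 0.1258 ang-box 1.528 shift cm [ 0.04 -0.25  0.58] turn -0.002 t 4.1 F [0.7 0.1 0.7] w 0.399 gf 0.0 j [-0.14 -0.24  2.07  0.    1.32 -0.3 ]
```

```bash
python3 -m crank '[{"x":0,"y":-0.25,"z":0.4,"turn":0},{"x":0,"y":0,"z":0,"turn":0},{"x":0,"y":0,"z":0,"turn":0}]'
python3 -m crank '[{"x":0,"y":0,"z":0,"turn":0},{"x":0,"y":0,"z":0,"turn":0},{"x":0,"y":0,"z":0,"turn":0},{"x":0,"y":0,"z":0,"turn":0}]' 0
python3 -c "from h import *
to(-.09,-.06,.12,1.53);print(manip.state()['ft_torque'])"
```

```text
time: 4.4
tool_pos: [0.4679, 0.0101, 0.1224]
tool_rot: [0.0, 0.648, 0.762, 0.0]
contact_force: [0.1, 0.2, -0.4]
gripper_width: 0.395
grasp_force: 0.0
time: 4.8
tool_pos: [0.4703, 0.0106, 0.1234]
tool_rot: [0.002, 0.648, 0.762, 0.003]
contact_force: [8.0, 2.6, -3.1]
gripper_width: 0.151
grasp_force: 61.4
box pos -0.0872 -0.0605 0.1234 ang-box 1.527 shift cm [ 0.03 -0.28  0.33] turn -0.003 t 4.8 F [ 8.   2.6 -3.1] w 0.151 gf 61.4 j [-0.14 -0.24  2.07  0.    1.3  -0.3 ]
[ 0.31900823 -1.13315599 -0.04349687]
```

```bash
python3 -m crank '[{"x":0,"y":0.3,"z":0,"turn":0},{"x":0,"y":0,"z":0,"turn":0.12},{"x":0,"y":0,"z":0,"turn":0.12},{"x":0,"y":0,"z":0,"turn":0.12},{"x":0,"y":0,"z":0,"turn":0.12}]'
python3 -m crank '[{"x":0,"y":0,"z":0,"turn":0.12},{"x":0,"y":0,"z":0,"turn":0.12},{"x":0,"y":0,"z":0,"turn":0.12},{"x":0,"y":0,"z":0,"turn":0.12},{"x":0,"y":0,"z":0,"turn":0}]'
python3 -c "from h import *
to(-.09,-.06,.12,0);print(manip.state()['ft_torque'])"
```

```text
time: 5.3
tool_pos: [0.4707, 0.0106, 0.1229]
tool_rot: [-0.0, 0.812, 0.584, -0.0]
contact_force: [-1.1, 1.0, 4.0]
gripper_width: 0.147
grasp_force: 62.4
time: 5.8
tool_pos: [0.4709, 0.0106, 0.1229]
tool_rot: [-0.0, 0.926, 0.376, -0.0]
contact_force: [-2.2, 0.5, 4.8]
gripper_width: 0.151
grasp_force: 62.4
box pos -0.0866 -0.0606 0.1229 ang-box 0.568 shift cm [-0.25 -0.23  0.29] turn 0.568 t 5.8 F [-2.2  0.5  4.8] w 0.151 gf 62.4 j [-0.14 -0.23  2.07  0.    1.31  0.66]
[ 0.17885277  0.42273642 -0.14267501]
```

```bash
python3 -m crank '[{"x":0,"y":0,"z":0,"turn":0.12},{"x":0,"y":0,"z":0,"turn":0.12},{"x":0,"y":0,"z":0,"turn":0.12},{"x":0,"y":0,"z":0,"turn":0.12},{"x":0,"y":0,"z":0,"turn":0.07}]'
python3 -m crank '[{"x":0,"y":0,"z":0,"turn":0}]'
python3 -c "from h import *
to(-.09,-.06,.12,0);print(manip.state()['ft_torque'])"
```

```text
time: 6.3
tool_pos: [0.4711, 0.0105, 0.1229]
tool_rot: [0.0, 0.994, 0.11, 0.0]
contact_force: [-1.2, 0.1, 4.3]
gripper_width: 0.149
grasp_force: 62.4
time: 6.4
tool_pos: [0.4711, 0.0105, 0.1229]
tool_rot: [0.0, 0.994, 0.112, 0.0]
contact_force: [-2.3, -0.0, 4.8]
gripper_width: 0.152
grasp_force: 62.5
box pos -0.0865 -0.0608 0.1229 ang-box 0.02 shift cm [-0.35 -0.08  0.29] turn 0.02 t 6.4 F [-2.3 -0.   4.8] w 0.152 gf 62.5 j [-0.14 -0.23  2.07 -0.    1.31  1.21]
[ 0.09085853  0.37112686 -0.13298033]
```

```bash
python3 -m crank '[{"x":0,"y":0,"z":0,"turn":0.04},{"x":0,"y":0,"z":0,"turn":0.04},{"x":0,"y":0,"z":0,"turn":0}]'
python3 -c "from h import *
to(-.09,-.06,.12,0);print(manip.state()['ft_torque'])"
```

```text
time: 6.7
tool_pos: [0.4711, 0.0104, 0.1229]
tool_rot: [0.001, 0.997, 0.074, 0.0]
contact_force: [-2.6, -0.6, 5.3]
gripper_width: 0.152
grasp_force: 67.1
box pos -0.0865 -0.0608 0.1229 ang-box -0.056 shift cm [-0.36 -0.06  0.29] turn -0.056 t 6.7 F [-2.6 -0.6  5.3] w 0.152 gf 67.1 j [-0.14 -0.23  2.07 -0.    1.31  1.29]
[0.01205125 0.34498429 1.38333751]
```

```bash
sed -i 's/c=np.array(\[.5435,.0875\])/c=np.array([.5465,.0880])/' h.py
python3 -m crank '[{"x":0,"y":0,"z":0,"turn":0},{"x":0,"y":0,"z":0,"turn":0},{"x":0,"y":0,"z":-1,"turn":0},{"x":0,"y":0,"z":-4,"turn":0},{"x":0,"y":0,"z":-4,"turn":0}]' 40
python3 -m crank '[{"x":4.5,"y":-0.25,"z":0,"turn":0},{"x":4.5,"y":-0.25,"z":0,"turn":0},{"x":4.5,"y":-0.25,"z":0,"turn":0},{"x":4.5,"y":-0.25,"z":0,"turn":0},{"x":0,"y":0,"z":0,"turn":-0.149}]'
python3 -m crank '[{"x":0,"y":0,"z":0,"turn":-0.149},{"x":0,"y":0,"z":0,"turn":-0.149},{"x":0,"y":0,"z":0,"turn":-0.149},{"x":0,"y":0,"z":0,"turn":-0.149},{"x":0,"y":0,"z":0,"turn":-0.149}]'
python3 -m crank '[{"x":0,"y":0,"z":0,"turn":-0.149},{"x":0,"y":0,"z":0,"turn":-0.149},{"x":0,"y":0,"z":0,"turn":-0.149},{"x":0,"y":0,"z":0,"turn":-0.149},{"x":0,"y":0,"z":0,"turn":-0.09}]'
python3 -c "from h import *
to(.09,-.06,.12,1.53);print(manip.state()['ft_torque'])
p,d=grab('top'); cv2.imwrite('pics/t1.png',cv2.resize(p[130:310,200:400],None,fx=3,fy=3,interpolation=2)[:,:,::-1])"
```

```text
time: 7.2
tool_pos: [0.4699, 0.0107, 0.2125]
tool_rot: [-0.0, 0.997, 0.071, -0.001]
contact_force: [1.1, 0.1, -0.1]
gripper_width: 0.399
grasp_force: 0.0
time: 7.7
tool_pos: [0.6509, 0.0466, 0.2098]
tool_rot: [-0.0, 0.989, 0.147, -0.001]
contact_force: [-0.8, 0.3, 0.1]
gripper_width: 0.4
grasp_force: 0.0
time: 8.2
tool_pos: [0.6477, 0.0459, 0.2127]
tool_rot: [-0.0, 0.867, 0.498, 0.0]
contact_force: [0.1, 0.3, 0.3]
gripper_width: 0.397
grasp_force: 0.0
time: 8.7
tool_pos: [0.6477, 0.0459, 0.2127]
tool_rot: [-0.0, 0.65, 0.76, 0.0]
contact_force: [-0.5, 0.5, -0.2]
gripper_width: 0.399
grasp_force: 0.0
box pos 0.0905 -0.0617 0.2127 ang-box 1.523 shift cm [ 0.17 -0.06  9.27] turn -0.007 t 8.7 F [-0.5  0.5 -0.2] w 0.399 gf 0.0 j [-0.04  0.12  1.57  0.    1.45 -0.2 ]
[-0.03810316  0.03958176  0.03620041]
```

View pics/t1.png

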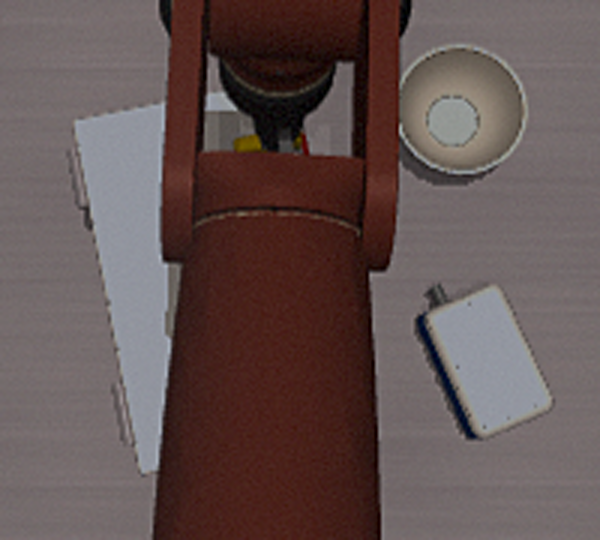

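The arm covers the near wing. The gripper sits over the far wing, with yellow just visible at crop (245,143). Next I'll descend and grip.

```bash
python3 -m crank '[{"x":0.15,"y":0,"z":2.5,"turn":0},{"x":0,"y":0,"z":2,"turn":0},{"x":0,"y":0,"z":1.5,"turn":0},{"x":0,"y":0,"z":1,"turn":0},{"x":0,"y":0,"z":0,"turn":0}]'
python3 -c "from h import *
to(.09,-.06,.12,1.53)"
python3 -m crank '[{"x":0,"y":0,"z":1,"turn":0},{"x":0,"y":0,"z":1,"turn":0},{"x":0,"y":0,"z":0,"turn":0}]'
python3 -c "from h import *
to(.09,-.06,.12,1.53)"
```

```text
time: 9.25
tool_pos: [0.6464, 0.0474, 0.1404]
tool_rot: [-0.001, 0.652, 0.758, -0.001]
contact_force: [-0.6, 0.1, 0.6]
gripper_width: 0.399
grasp_force: 0.0
box pos 0.0896 -0.06 0.1404 ang-box 1.517 shift cm [0.   0.04 2.04] turn -0.013 t 9.25 F [-0.6  0.1  0.6] w 0.399 gf 0.0 j [-0.04  0.18  1.63  0.    1.33 -0.19]
time: 9.55
tool_pos: [0.6465, 0.0474, 0.1206]
tool_rot: [-0.001, 0.652, 0.758, -0.001]
contact_force: [-0.7, -0.3, -1.0]
gripper_width: 0.399
grasp_force: 0.0
box pos 0.0897 -0.06 0.1206 ang-box 1.518 shift cm [0.   0.03 0.06] turn -0.012 t 9.55 F [-0.7 -0.3 -1. ] w 0.399 gf 0.0 j [-0.04  0.2   1.65  0.    1.3  -0.19]
```

```bash
python3 -m crank '[{"x":0,"y":0,"z":0,"turn":0},{"x":0,"y":0,"z":0,"turn":0},{"x":0,"y":0,"z":0,"turn":0},{"x":0,"y":0,"z":0,"turn":0}]' 0
python3 -c "from h import *
to(.09,-.06,.12,1.53);print(manip.state()['ft_torque'])"
python3 -m crank '[{"x":0,"y":0,"z":0,"turn":0.12},{"x":0,"y":0,"z":0,"turn":0.12},{"x":0,"y":0,"z":0,"turn":0.12},{"x":0,"y":0,"z":0,"turn":0.12},{"x":0,"y":0,"z":0,"turn":0}]'
python3 -c "from h import *
to(.09,-.06,.12,0);print(manip.state()['ft_torque'])"
```

```text
time: 9.95
tool_pos: [0.647, 0.0474, 0.1226]
tool_rot: [-0.0, 0.652, 0.758, -0.0]
contact_force: [-4.3, -0.1, 1.5]
gripper_width: 0.148
grasp_force: 59.7
box pos 0.0902 -0.0601 0.1226 ang-box 1.518 shift cm [ 0.01 -0.02  0.26] turn -0.012 t 9.95 F [-4.3 -0.1  1.5] w 0.148 gf 59.7 j [-0.04  0.19  1.65 -0.    1.3  -0.19]
[-0.02578134  0.69139008  0.01071962]
time: 10.45
tool_pos: [0.6473, 0.0474, 0.1226]
tool_rot: [-0.0, 0.813, 0.582, -0.0]
contact_force: [-4.4, -0.2, 1.7]
gripper_width: 0.153
grasp_force: 59.6
box pos 0.0905 -0.0602 0.1226 ang-box 1.038 shift cm [-0.01 -0.05  0.26] turn 1.038 t 10.45 F [-4.4 -0.2  1.7] w 0.153 gf 59.6 j [-0.04  0.19  1.65 -0.    1.3   0.29]
[-0.0997956   0.58049349 -0.08398701]
```

Turn 1.04 more plus up to 0.06 to feel the stop.

```bash
python3 -m crank '[{"x":0,"y":0,"z":0,"turn":0.13},{"x":0,"y":0,"z":0,"turn":0.13},{"x":0,"y":0,"z":0,"turn":0.13},{"x":0,"y":0,"z":0,"turn":0.13},{"x":0,"y":0,"z":0,"turn":0.13}]'
python3 -m crank '[{"x":0,"y":0,"z":0,"turn":0.13},{"x":0,"y":0,"z":0,"turn":0.13},{"x":0,"y":0,"z":0,"turn":0.1},{"x":0,"y":0,"z":0,"turn":0.03},{"x":0,"y":0,"z":0,"turn":0}]'
python3 -c "from h import *
to(.09,-.06,.12,0);print(manip.state()['ft_torque'])"
python3 -m crank '[{"x":0,"y":0,"z":0,"turn":0.04},{"x":0,"y":0,"z":0,"turn":0.0}]'
python3 -c "from h import *
to(.09,-.06,.12,0);print(manip.state()['ft_torque'])"
```

```text
time: 10.95
tool_pos: [0.6475, 0.0471, 0.1226]
tool_rot: [0.0, 0.957, 0.291, 0.0]
contact_force: [-3.1, -1.0, 1.0]
gripper_width: 0.151
grasp_force: 59.7
time: 11.45
tool_pos: [0.6476, 0.0469, 0.1226]
tool_rot: [0.001, 0.995, 0.102, 0.0]
contact_force: [-1.6, -2.5, 1.5]
gripper_width: 0.149
grasp_force: 59.6
box pos 0.0907 -0.0608 0.1226 ang-box -0.0 shift cm [-0.07 -0.08  0.26] turn -0.0 t 11.45 F [-1.6 -2.5  1.5] w 0.149 gf 59.6 j [-0.04  0.19  1.65 -0.    1.3   1.33]
[-0.47003495  0.45937359 -0.02980833]
time: 11.65
tool_pos: [0.6476, 0.0469, 0.1226]
tool_rot: [0.001, 0.997, 0.083, 0.0]
contact_force: [-3.4, -2.6, 2.7]
gripper_width: 0.151
grasp_force: 61.8
box pos 0.0907 -0.0607 0.1226 ang-box -0.038 shift cm [-0.07 -0.07  0.26] turn -0.038 t 11.65 F [-3.4 -2.6  2.7] w 0.151 gf 61.8 j [-0.04  0.19  1.65 -0.    1.3   1.36]
[-0.56776333  0.49691916  0.73754883]
```

```bash
python3 -m crank '[{"x":0,"y":0,"z":0,"turn":-0.04},{"x":0,"y":0,"z":0,"turn":0},{"x":0,"y":0,"z":-1,"turn":0},{"x":0,"y":0,"z":-4,"turn":0},{"x":0,"y":0,"z":-4,"turn":0}]' 40
python3 -m crank '[{"x":-3,"y":0.15,"z":0,"turn":0},{"x":-3,"y":0.15,"z":0,"turn":0},{"x":-3,"y":0.15,"z":0,"turn":0},{"x":0,"y":0,"z":0,"turn":0},{"x":0,"y":0,"z":0,"turn":0}]'
python3 -c "from h import *
to(.0,-.065,.132,0)
p,d=grab('scene'); cv2.imwrite('pics/s2.png',cv2.resize(p[100:260,170:370],None,fx=3,fy=3,interpolation=2)[:,:,::-1])"
```

```text
time: 12.15
tool_pos: [0.6469, 0.0476, 0.2126]
tool_rot: [-0.0, 0.995, 0.101, -0.001]
contact_force: [0.8, -0.3, 0.6]
gripper_width: 0.401
grasp_force: 0.0
time: 12.65
tool_pos: [0.5605, 0.025, 0.2134]
tool_rot: [0.0, 0.995, 0.101, 0.001]
contact_force: [1.1, 0.4, 0.1]
gripper_width: 0.401
grasp_force: 0.0
box pos 0.001 -0.0645 0.2134 ang-box -0.002 shift cm [-0.12  0.05  8.14] turn -0.002 t 12.65 F [1.1 0.4 0.1] w 0.401 gf 0.0 j [-0.09 -0.09  1.78  0.    1.45  1.28]
```

View pics/s2.png

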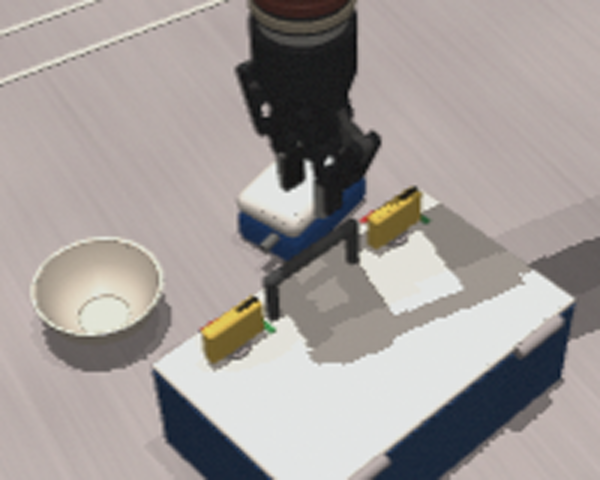

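Both wings now lie along the edge with their black marks at the green bars, at crop (250,305) and (408,193). The gripper is above the handle (312,250). Now I'll go down and grip the bar.

```bash
python3 -m crank '[{"x":-0.1,"y":0.05,"z":3,"turn":0},{"x":0,"y":0,"z":2,"turn":0},{"x":0,"y":0,"z":1.6,"turn":0},{"x":0,"y":0,"z":1.5,"turn":0},{"x":0,"y":0,"z":0,"turn":0}]'
python3 -m crank '[{"x":0,"y":0,"z":0,"turn":0},{"x":0,"y":0,"z":0,"turn":0},{"x":0,"y":0,"z":0,"turn":0},{"x":0,"y":0,"z":0,"turn":0}]' 0
python3 -c "from h import *
to(.0,-.065,.132,0)
r=.1676;f0=np.arctan2(50,160)
for t in np.arange(0,1.73,.105): print(round(t,2),'d-tool-y',round((-.065-(.095-r*np.cos(f0+t)))*100,2),'up',round((r*np.sin(f0+t)-.05)*100,2))"
```

```text
time: 13.2
tool_pos: [0.5582, 0.0245, 0.1287]
tool_rot: [-0.0, 0.995, 0.101, -0.002]
contact_force: [-1.0, 0.1, -0.4]
gripper_width: 0.399
grasp_force: 0.0
time: 13.6
tool_pos: [0.5603, 0.0237, 0.1325]
tool_rot: [0.001, 0.995, 0.101, 0.001]
contact_force: [2.0, -2.8, -0.5]
gripper_width: 0.117
grasp_force: 58.6
box pos 0.0004 -0.0658 0.1325 ang-box -0.002 shift cm [-0.04 -0.08  0.05] turn -0.002 t 13.6 F [ 2.  -2.8 -0.5] w 0.117 gf 58.6 j [-0.09 -0.02  1.86 -0.    1.3   1.28]
0.0 d-tool-y -0.0 up -0.0
0.1 d-tool-y -0.61 up 1.65
0.21 d-tool-y -1.4 up 3.22
0.32 d-tool-y -2.34 up 4.71
0.42 d-tool-y -3.43 up 6.09
0.52 d-tool-y -4.66 up 7.34
0.63 d-tool-y -6.02 up 8.46
0.74 d-tool-y -7.49 up 9.44
0.84 d-tool-y -9.05 up 10.25
0.94 d-tool-y -10.68 up 10.89
1.05 d-tool-y -12.38 up 11.36
1.16 d-tool-y -14.11 up 11.65
1.26 d-tool-y -15.87 up 11.76
1.36 d-tool-y -17.62 up 11.68
1.47 d-tool-y -19.36 up 11.42
1.58 d-tool-y -21.07 up 10.98
1.68 d-tool-y -22.71 up 10.36
```

```bash
python3 -m crank '[{"x":0,"y":-0.61,"z":-1.65,"turn":0},{"x":0,"y":-0.79,"z":-1.57,"turn":0},{"x":0,"y":-0.94,"z":-1.49,"turn":0},{"x":0,"y":0,"z":0,"turn":0}]'
python3 -c "from h import *
to(0,-.0416,.179,0)"
```

```text
time: 14.0
tool_pos: [0.5555, 0.0465, 0.1809]
tool_rot: [0.002, 0.995, 0.101, 0.002]
contact_force: [2.3, -7.1, 0.1]
gripper_width: 0.119
grasp_force: 59.4
box pos 0.0004 -0.0424 0.1809 ang-box -0.001 shift cm [-0.04 -0.09  0.19] turn -0.001 t 14.0 F [ 2.3 -7.1  0.1] w 0.119 gf 59.4 j [-0.05 -0.07  1.82 -0.    1.39  1.32]
```

Going well, forces are small. I'll continue the arc.

```bash
python3 -m crank '[{"x":0,"y":-1.09,"z":-1.38,"turn":0},{"x":0,"y":-1.23,"z":-1.25,"turn":0},{"x":0,"y":-1.36,"z":-1.12,"turn":0},{"x":0,"y":-1.47,"z":-0.98,"turn":0},{"x":0,"y":-1.56,"z":-0.81,"turn":0}]'
python3 -c "from h import *
to(0,.0255,.2345,0)"
python3 -m crank '[{"x":0,"y":-1.63,"z":-0.64,"turn":0},{"x":0,"y":-1.70,"z":-0.47,"turn":0},{"x":0,"y":-1.73,"z":-0.29,"turn":0},{"x":0,"y":-1.76,"z":-0.11,"turn":0},{"x":0,"y":0,"z":0,"turn":0}]'
python3 -c "from h import *
to(0,.0937,.2496,0)"
```

```text
time: 14.5
tool_pos: [0.5426, 0.1095, 0.2377]
tool_rot: [0.004, 0.995, 0.1, 0.002]
contact_force: [-1.7, -12.0, 9.5]
gripper_width: 0.116
grasp_force: 58.4
box pos 0.0005 0.0218 0.2377 ang-box -0.004 shift cm [-0.05 -0.37  0.32] turn -0.004 t 14.5 F [ -1.7 -12.    9.5] w 0.116 gf 58.4 j [ 0.07 -0.12  1.77 -0.01  1.49  1.44]
time: 15.0
tool_pos: [0.5277, 0.1811, 0.2521]
tool_rot: [-0.0, 0.995, 0.102, 0.001]
contact_force: [-4.6, -1.5, 10.2]
gripper_width: 0.111
grasp_force: 64.6
box pos 0.0005 0.095 0.2521 ang-box -0.0 shift cm [-0.05  0.13  0.25] turn -0.0 t 15.0 F [-4.6 -1.5 10.2] w 0.111 gf 64.6 j [ 0.2  -0.12  1.75  0.    1.51  1.56]
```

```bash
python3 -m crank '[{"x":0,"y":-1.75,"z":0.08,"turn":0},{"x":0,"y":-1.74,"z":0.26,"turn":0},{"x":0,"y":-1.71,"z":0.44,"turn":0},{"x":0,"y":-1.64,"z":0.55,"turn":0},{"x":0,"y":0,"z":0,"turn":0}]'
python3 -c "from h import *
to(0,.162,.236,0)
p,d=grab('scene','s3.png')"
```

```text
time: 15.5
tool_pos: [0.5138, 0.2479, 0.2365]
tool_rot: [0.0, 0.995, 0.101, 0.001]
contact_force: [-0.5, -0.5, 4.7]
gripper_width: 0.112
grasp_force: 73.3
box pos 0.0004 0.1632 0.2365 ang-box -0.001 shift cm [-0.04  0.12  0.05] turn -0.001 t 15.5 F [-0.5 -0.5  4.7] w 0.112 gf 73.3 j [ 0.32 -0.08  1.74 -0.    1.48  1.69]
```

View pics/s3.png

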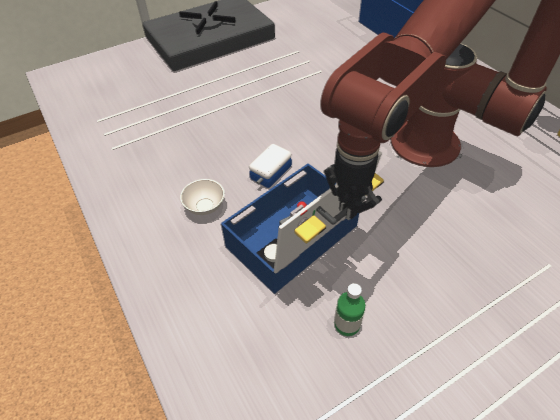

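```bash
python3 -m crank '[{"x":0,"y":0,"z":0,"turn":0},{"x":0,"y":0,"z":0,"turn":0},{"x":0,"y":0,"z":0,"turn":0},{"x":0,"y":0,"z":-2,"turn":0},{"x":0,"y":0,"z":-4,"turn":0}]' 35
python3 -m crank '[{"x":0,"y":0,"z":-3,"turn":0},{"x":-1,"y":0,"z":-3,"turn":0},{"x":-3,"y":0,"z":0,"turn":0},{"x":-4,"y":0,"z":0,"turn":0},{"x":-4,"y":0,"z":0,"turn":0}]'
python3 -m crank '[{"x":-4,"y":2,"z":0,"turn":0},{"x":-2,"y":4,"z":0,"turn":0},{"x":0,"y":5,"z":0,"turn":0},{"x":0,"y":5,"z":0,"turn":0},{"x":0,"y":5,"z":0,"turn":0}]' 0
python3 -c "from h import *
to(0,0,.25,0)
grab('scene','s4.png');p,d=grab('top','t4.png');hsv=cv2.cvtColor(p,cv2.COLOR_RGB2HSV)
m=cv2.inRange(hsv,(0,150,60),(8,255,255))|cv2.inRange(hsv,(172,150,60),(180,255,255));n,l,st,ce=cv2.connectedComponentsWithStats(m)
for i in range(1,n):
  if st[i,4]>8: print(ce[i].round(1),st[i],ray('top',ce[i],.080).round(4))
"
```

```text
time: 16.05
tool_pos: [0.5114, 0.2461, 0.2906]
tool_rot: [0.001, 0.995, 0.101, -0.005]
contact_force: [0.8, -0.2, -0.8]
gripper_width: 0.351
grasp_force: 0.0
time: 16.55
tool_pos: [0.3949, 0.2224, 0.3546]
tool_rot: [-0.0, 0.995, 0.1, -0.001]
contact_force: [-0.7, 0.3, 1.3]
gripper_width: 0.354
grasp_force: 0.0
time: 17.05
tool_pos: [0.379, 0.0034, 0.355]
tool_rot: [-0.0, 0.995, 0.101, 0.0]
contact_force: [2.1, -0.1, 0.1]
gripper_width: -0.0
grasp_force: 0.0
box pos -0.1811 -0.0489 0.355 ang-box -0.001 shift cm [18.1  -4.91 10.51] turn -0.001 t 17.05 F [ 2.1 -0.1  0.1] w -0.0 gf 0.0 j [-0.19 -0.61  1.95  0.    1.8   1.18]
[279.1 236.5] [275 232  10  10  78] [0.5049 0.0701 0.08  ]
[306.8 279.6] [298 264  17  31 275] [0.3975 0.0015 0.08  ]
[349.1 305.1] [ 309  271   77   68 3227] [ 0.3356 -0.1021  0.08  ]
[384.9 353.3] [ 363  282   40  138 1831] [ 0.2214 -0.1856  0.08  ]
[290.4 360.1] [ 272  296   39  124 1548] [0.2063 0.0432 0.08  ]
[318.6 413.5] [290 401  72  19 616] [ 0.0851 -0.0229  0.08  ]
```

View pics/t4.png

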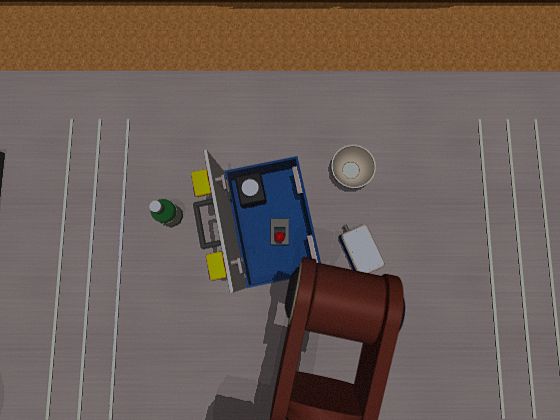

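The panel stands open and the wings sit on its far side. The red ball is at (279,236) on the grey block at (280,232), and the bystanders are untouched. Next I'll get the block's direction.

Run:
```python
from h import *
p=cv2.imread('pics/t4.png');hsv=cv2.cvtColor(p,cv2.COLOR_BGR2HSV)
roi=np.zeros(p.shape[:2],np.uint8);roi[212:254,262:298]=1
m=((hsv[...,1]<90)&(roi>0)).astype(np.uint8)
m|=((hsv[...,0]<9)&(hsv[...,1]>120)&(roi>0)).astype(np.uint8)
n,l,st,ce=cv2.connectedComponentsWithStats(m);k=1+np.argmax(st[1:,4])
uv=np.argwhere(l==k)[:,::-1];Q=np.array([ray('top',q,.031)[:2] for q in uv],np.float32)*1000
r=cv2.minAreaRect(Q);print(st[k],r,cv2.boxPoints(r).round().tolist())
q=ray('top',(279.1,236.5),.078)[:2];d=q-c;print(q,'ball box',d@ex,d@ey); d=np.array(r[0])/1000-c;print('blk box',d@ex,d@ey)
```

```text
[270 219  19  26 442] ((522.7615356445312, 70.41517639160156), (47.883426666259766, 66.46305847167969), 89.93830871582031) [[490.0, 47.0], [556.0, 46.0], [556.0, 94.0], [490.0, 94.0]]
[0.5050863  0.07020081] ball box -0.04416085403699968 -0.00904018409387309
blk box -0.02680869923080602 -0.01241105784558791
```

```bash
python3 -m crank '[{"x":0,"y":0,"z":0,"turn":0.1},{"x":0,"y":0,"z":0,"turn":0.1},{"x":0,"y":0,"z":0,"turn":0}]'
python3 -c "from h import *
d=np.array([.46,.0703])-c
to(d@ex,d@ey,.15,-.204)"
```

```text
time: 17.45
tool_pos: [0.3793, 0.0055, 0.3548]
tool_rot: [-0.0, 1.0, 0.001, -0.001]
contact_force: [-0.3, -0.1, 0.3]
gripper_width: 0.002
grasp_force: 0.0
box pos -0.1805 -0.047 0.3548 ang-box -0.202 shift cm [ 8.11 -6.45 20.48] turn 0.002 t 17.45 F [-0.3 -0.1  0.3] w 0.002 gf 0.0 j [-0.18 -0.61  1.95  0.    1.8   1.39]
```

```bash
python3 -m crank '[{"x":2.7,"y":-2.15,"z":0,"turn":0},{"x":2.7,"y":-2.15,"z":0,"turn":0},{"x":2.7,"y":-2.15,"z":0,"turn":0},{"x":0,"y":0,"z":4,"turn":0},{"x":0,"y":0,"z":4,"turn":0}]'
python3 -m crank '[{"x":0,"y":0,"z":4,"turn":0},{"x":0,"y":0,"z":4,"turn":0},{"x":0,"y":0,"z":4,"turn":0},{"x":0,"y":0,"z":0,"turn":0},{"x":0,"y":0,"z":0,"turn":0}]'
python3 -c "from h import *
d=np.array([.46,.0703])-c
to(d@ex,d@ey,.068,-.204)"
```

```text
time: 17.95
tool_pos: [0.4613, 0.0712, 0.2753]
tool_rot: [-0.0, 1.0, 0.004, 0.001]
contact_force: [-0.2, 0.1, 0.6]
gripper_width: 0.005
grasp_force: 0.0
time: 18.45
tool_pos: [0.46, 0.0702, 0.1556]
tool_rot: [-0.0, 1.0, 0.002, -0.001]
contact_force: [0.2, -0.2, 1.0]
gripper_width: 0.0
grasp_force: 0.0
box pos -0.0883 0.0001 0.1556 ang-box -0.2 shift cm [ 0.02 -0.01  8.76] turn 0.004 t 18.45 F [ 0.2 -0.2  1. ] w 0.0 gf 0.0 j [-0.01 -0.29  2.05  0.    1.38  1.56]
```

```bash
python3 -m crank '[{"x":0,"y":0,"z":3,"turn":0},{"x":0,"y":0,"z":3,"turn":0},{"x":0,"y":0,"z":2.7,"turn":0},{"x":0,"y":0,"z":0,"turn":0}]'
python3 -m crank '[{"x":1.3,"y":0,"z":0,"turn":0},{"x":1.2,"y":0,"z":0,"turn":0},{"x":1.2,"y":0,"z":0,"turn":0},{"x":1.2,"y":0,"z":0,"turn":0},{"x":1,"y":0,"z":0,"turn":0}]'
python3 -m crank '[{"x":0.6,"y":0,"z":0,"turn":0},{"x":0,"y":0,"z":0,"turn":0}]'
```

```text
time: 18.85
tool_pos: [0.4596, 0.0698, 0.0679]
tool_rot: [-0.0, 1.0, 0.001, -0.001]
contact_force: [-1.1, -0.2, 0.4]
gripper_width: -0.003
grasp_force: 0.0
time: 19.35
tool_pos: [0.522, 0.0698, 0.0715]
tool_rot: [-0.0, 1.0, 0.001, 0.002]
contact_force: [-1.6, 0.4, 1.4]
gripper_width: -0.0
grasp_force: 0.6
time: 19.55
tool_pos: [0.5267, 0.0697, 0.0694]
tool_rot: [0.0, 1.0, 0.001, 0.001]
contact_force: [0.1, -0.8, 0.7]
gripper_width: -0.001
grasp_force: 0.0
```

Advance in small steps until the force rises at the stop.

```bash
python3 -m crank '[{"x":0.4,"y":0,"z":0,"turn":0},{"x":0,"y":0,"z":0,"turn":0}]'
python3 -m crank '[{"x":0.4,"y":0,"z":0,"turn":0},{"x":0,"y":0,"z":0,"turn":0}]'
python3 -c "from h import *
grab('scene');p,d=grab('top');cv2.imwrite('pics/t5.png',cv2.resize(p[140:300,190:390],None,fx=3,fy=3,interpolation=2)[:,:,::-1])"
```

```text
time: 19.75
tool_pos: [0.5288, 0.0697, 0.0683]
tool_rot: [-0.0, 1.0, 0.001, -0.001]
contact_force: [-2.0, -0.4, 1.1]
gripper_width: 0.002
grasp_force: 1.0
time: 19.95
tool_pos: [0.5293, 0.0698, 0.0681]
tool_rot: [0.0, 1.0, 0.001, -0.006]
contact_force: [-16.0, -1.2, 11.8]
gripper_width: 0.0
grasp_force: 8.0
```

```bash
python3 -m crank '[{"x":-1.5,"y":0,"z":0,"turn":0},{"x":-2,"y":0,"z":0,"turn":0},{"x":-1,"y":0,"z":-3,"turn":0},{"x":0,"y":0,"z":-5,"turn":0},{"x":0,"y":0,"z":-5,"turn":0}]'
python3 -m crank '[{"x":0,"y":0,"z":-5,"turn":0},{"x":0,"y":4,"z":-4,"turn":0},{"x":-2,"y":4,"z":0,"turn":0},{"x":-2,"y":4,"z":0,"turn":0},{"x":0,"y":0,"z":0,"turn":0}]'
python3 -c "from h import *
p,d=grab('top');cv2.imwrite('pics/t6.png',cv2.resize(p[140:300,130:390],None,fx=3,fy=3,interpolation=2)[:,:,::-1]);hsv=cv2.cvtColor(p,cv2.COLOR_RGB2HSV)
m=cv2.inRange(hsv,(0,150,60),(8,255,255))[:, :300];n,l,st,ce=cv2.connectedComponentsWithStats(m)
for i in range(1,n):
  if 8<st[i,4]<200: print(ce[i],ray('top',ce[i],.078))
"
```

```text
time: 20.55
tool_pos: [0.4872, 0.0696, 0.1989]
tool_rot: [-0.0, 1.0, 0.001, -0.001]
contact_force: [2.0, 0.6, -0.3]
gripper_width: 0.002
grasp_force: 0.0
time: 21.05
tool_pos: [0.4475, -0.0493, 0.2845]
tool_rot: [0.001, 1.0, -0.002, 0.001]
contact_force: [1.2, 0.1, 0.2]
gripper_width: -0.001
grasp_force: 0.0
[279.60606061 218.09090909] [0.55205733 0.06887287 0.078     ]
[298.52941176 415.17647059] [0.0808368  0.02451353 0.078     ]
```

View pics/t6.png

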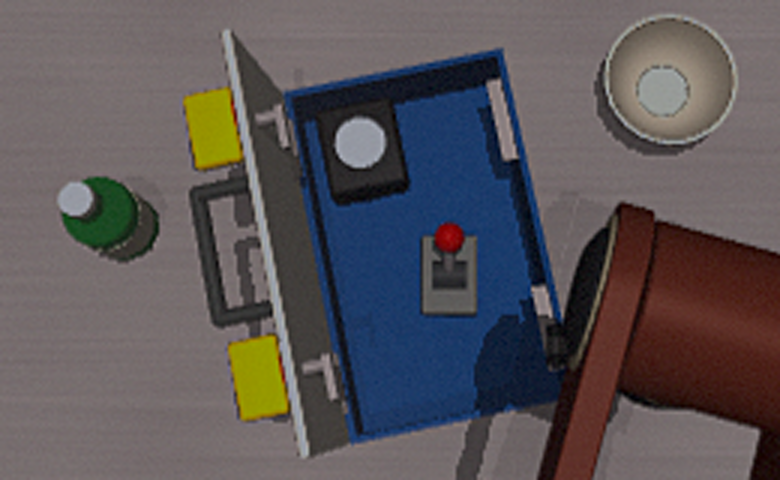

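The red ball is on the far side of its block, at crop (450,238). The panel stands open, the bystanders haven't moved, and the arm is clear. I'll hand it in.

```bash
python3 -c "from h import *
print(manip.job_done())"
```

```text
the job is handed in; nothing more can be done
None
```

I turned both fasteners to their stops, opened the panel past upright where it stays by itself, and pushed the lever over to its far stop. The pump, bowl and soap bottle were not touched, and I handed the job in at about 21 s; the hand-in returned no verdict.

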